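# Refit the selector lever of a small gearbox

### The job

Pull the black transport cap off the gearbox's splined selector shaft and stand it, mouth down, on the bench. Thread the steel selector lever on to the shaft, turned so that its hub fits the splines, until the hub sits fully home on the collar; then swing the lever anticlockwise (towards the front of the gearbox) until its spring plunger drops into the hole hidden under it in the index sector, and leave it locked there. Leave the other things on the bench where they are.

Things in the scene. Friction and masses are not known exactly. Their poses are not given: they have to be found in the camera images.
- gearbox: Grey cast gearbox, fixed to the bench, foot 170 x 196 mm, about 125 mm high. Origin: centre of its underside; x to its back, y to its left, z up. Its cover slopes at 30 degrees, facing up and to the front; 'uphill' is (0.866, 0, 0.5) in this frame. The selector shaft stands square on the cover. Round it, 55 to 89 mm from its axis, lies the index sector, a dark steel arc with one hole.
- shaft_seat (a point): Centre of the top face of the selector shaft's collar (44 mm across), where the lever's hub comes to rest; at (-0.022, 0, 0.115) m in the gearbox frame, turns with the shaft. z: along the shaft axis, out of the cover (30 degrees from vertical, leaning to the front). x: towards the wide master tooth. The cover lies 20 mm below, the index sector's top 4.5 mm above this point.
- shaft_tip (a point): End of the shaft, on its axis, 42 mm above the seat; axes as the seat's. The top 18 mm are a plain nose, tapered over 16 mm from 22 to 10 mm across; a dark slot in its end points to the master tooth. Below it 24 mm of splines: core 22 mm across, five teeth 72 degrees apart, 29 mm over their tips, 6 mm wide, but the master tooth (+x) is 12 mm wide. The teeth's upper ends are half rounded, radius 3 mm.
- shaft (a joint): Turn of the shaft in rad, positive anticlockwise seen from outside. At 0 the master tooth points 95 degrees anticlockwise from uphill (to the gearbox's left), at 1.48 straight downhill. Turns within -0.45 to 1.75, needs about 0.25 N m, stays where it is left; starts between -0.2 and 0.35. The plunger meets the sector's hole somewhere between 0.6 and 1.4.
- lever: Loose steel lever, 170 mm long, about 0.4 kg, lying right way up. Origin: centre of the hub's underside, on the bore axis; z up along the bore; x along the arm. Hub 52 mm across, 34 mm high; its splined bore fits the shaft with about 1 mm of play all round (7 degrees in turning). The wide keyway lies on the arm's side, so the lever's x must match the seat's x. It goes on in no other position.
- lever_grip (a point): Point on the lever's arm where it can be grasped: at x = 40 mm, z = 23 mm in the lever's frame, same axes. The arm is a bar 26 mm wide (y) and 14 mm thick, its underside 16 mm above the hub's underside, running from the hub to x = 142 mm; it is free from x = 28 to x = 62 mm.
- lever_ball (a point): Centre of the lever's black ball knob (28 mm across), at x = 129 mm, z = 58 mm in the lever's frame.
- plunger (a joint): Retraction in m of the lever's spring plunger: pin 8 mm across, parallel to the bore, 72 mm along the arm, in a bush 18 mm across with a black pull knob on top (to 59 mm above the hub's underside). 0: out, tip level with the hub's underside; light spring (under 1 N). Riding on the sector with the lever home: about 0.0043. In the hole (11 mm across) it drops back to about 0 and locks the lever.
- cap: Loose black plastic cap, round, 41 mm across, 52 mm high, 45 g, open below (bore 35 mm, 48 mm deep), resting loosely on the shaft's collar over the splines. Origin: centre of its mouth; z towards its closed end. Comes off along the shaft axis. There is bench to stand it on to the right of the gearbox, behind the blue vice (which ends at x = 0.47 m; the bench ends at y = -0.26 m).
- oil_can: Green oil can, 64 x 88 x 186 mm high, loose bystander. Origin: centre of its underside.
- spray_can: Spray can, 67 mm across, 189 mm high, loose bystander. Origin: centre of its underside.
- paint_pot: Round paint pot, 77 mm across, 77 mm high, loose bystander. Origin: centre of its underside.
- screw_tin: Tin, 75 mm across, 58 mm high, loose bystander. Origin: centre of its underside.
- offcut_b: Wooden offcut block, 45 x 70 (y) x 36 mm high, loose bystander. Origin: centre of its underside.
There are look-alikes about, which are no part of the job. Of the things shaped like the cap, the black one is meant.

How it is judged:
By the outcome, as a careful person would: the job done as asked, in the order asked, and still so for the second after the job is handed in, with the robot touching nothing.
It also fails if it takes over 64 s, if anything falls off the work surface, if the arm or the gripper's body presses on something with over 40 N, if the wrist force passes 120 N, or if a joint passes its speed limit or range.

### The arm

A 7-joint arm with a two-finger parallel gripper is mounted at the origin on a cart in front of the work surface, level with it; the furniture and walls round the work are solid. World frame = base frame: x ahead of the robot, y to its left, z up, the work surface at z = 0. Lengths are in m, angles in rad, forces in N, time in s.
With the tool pointing down it reaches from about 0.4 to 0.925 m from the base axis. Payload 4.1 kg.
Tool frame: the origin (TCP) lies on the centre line of the jaws, within the pads' length; the fingertips stand 17 mm ahead of it and the grasp point (between the pads) lies 2 mm behind it; z points along the fingers, y is the line along which they close (so a half turn about z gives the same grasp; the last joint's range is limited). The gripper opens to 85 mm and grips with 20 to 120 N. Pads are 22 mm wide; open, the fingers measure 114 mm over their backs; the gripper's body (76 mm by 85 mm) begins 54 mm behind the grasp point. The pads swing forward as they close: fully open they stand 13 mm farther back than shut.
Start: joints at [-1.338, 0.398, 0.045, 1.537, -0.019, 1.207, -0.051], TCP at [0.212, 0.615, 0.248] pointing down, gripper open.
Joint ranges: [-2.82, 2.82], [-0.49, 2.23], [-1.37, 1.46], [0, 2.46], [-1.36, 4.5], [0.23, 2], [-2.94, 2.94]. Speed limits (rad/s): [2.57, 2.57, 3.14, 3.14, 3.14, 3.14, 3.14].

### API

Orientations are given as a 3x3 rotation matrix whose columns are the frame's x, y, z axes.
In Python, from plant import r, viewer gives the robot as it stands.
- The arm moves only by the shell command python3 -m jog 'ROWS'. ROWS is JSON, a list of rows, each a list of 7 numbers: the shift along the tool's x, y, z scaled (see below), then the turn, a rotation vector about the tool's x, y, z scaled (see below), then the opening in per cent of the stroke, from 0 (shut) to 100 (fully open). In form: [[x, y, z, wx, wy, wz, grip], ...]. A call has 1 to 10 rows; each row shifts and turns the commanded pose from where the row before left it, along the tool's axes as they then stand; what a row does not reach is not made up. The controller multiplies each number of a shift by 0.04 m and each number of a turn by 0.1 rad. A row lasts 1/10 s, in which the tool goes at most 50 mm and 8.59 degrees, less where a joint would pass 70% of its speed; a pose out of reach is approached as far as the arm can. A call with a number of a shift or a turn outside -1 to 1 is refused whole. A call with a gripper value outside its range is refused whole. The fingers move at their own pace and stop on an object; the grip force is fixed at half the most. Time passes only in rows, so rows that do not move let the fingers close. It gives the time, the measured TCP pose, the force, the opening and the grip force at its end, in the units of the state.
- r.get_obs(): the state, without advancing time (a new reading comes with each control period).
- viewer.camera(name): name is "scene" or "top"; returns a dict with "color" (480x640x3 uint8, red, green, blue), "range_z" (480x640 float32, m along the optical axis (not along the pixel's ray), 0 where there is no reading), "camera_matrix" (3x3 intrinsics, pixels), "rvec" (rotation vector, rad) and "tvec" (3), from world to camera coordinates, as OpenCV has them. Camera axes: x right, y down, z forward; pixel columns grow to the right and rows downward; lengths in m; the calibration is good to about 2 mm. A picture is of the moment at which its call begins.
- r.finish_job(): hands the job in; it is judged then, once.
The state is a dict: "time_s": time; "joint_positions": joint angles; "joint_velocities": joint speeds; "joint_torque": joint torques, N m; "tool_pos": TCP position; "ee_rot": TCP orientation; "wrist_force": force on the tool from outside, world axes, zero at the start; "wrist_torque": the same for the moment, N m; "finger_gap": finger opening in m; "grasp_force": force on a finger pad.
Only numpy, scipy, OpenCV 4.12 (cv2) and the standard library are available. Lean on these libraries where they do the work, as an engineer would, in place of code of your own. Each camera call takes 0.05 s, during which the arm holds its last target. There are 200 camera calls.

## Working session

There is one attempt and no reset: what is moved stays moved. The work goes in short steps, Python scripts to look and compute and a shell command to move; the robot and the scene stay as the last step left them, time stands still between calls to the robot, and variables do not carry over. Pictures are saved under pics/ and viewed, at most 10 in all, crops included, and the job is handed in when it is done.

```bash
ls; mkdir -p pics
cat > h.py <<'E'
import numpy as np, cv2
from plant import r, viewer
def cam(n):
    c=viewer.camera(n); R=cv2.Rodrigues(np.array(c["rvec"],float))[0]; t=np.array(c["tvec"],float).ravel()
    return c,np.array(c["camera_matrix"]),R,t
def pts(c,K,R,t):
    z=c["range_z"]; v,u=np.mgrid[:480,:640]
    p=np.stack([(u-K[0,2])/K[0,0]*z,(v-K[1,2])/K[1,1]*z,z],-1)
    return (p-t)@R
def save(img,f): cv2.imwrite("pics/"+f,img[...,::-1])
E
python3 - <<'E'
from h import *
o=r.get_obs(); print(o)
ims=[]
for n in("scene","top"):
    c,K,R,t=cam(n); print(n,K[0,0],(-R.T@t).round(3),R[2].round(3)); save(c["color"],n+"0.png")
    np.savez(n+"0.npz",color=c["color"],P=pts(c,K,R,t),z=c["range_z"],K=K,R=R,t=t)
E
```

```text
pics
{'time_s': 0.0, 'joint_positions': array([-1.33795394,  0.3991918 ,  0.04501232,  1.53788626, -0.01872897,
        1.20689864, -0.05067867]), 'joint_velocities': array([ 0.00012919, -0.00022246, -0.00082198, -0.00156045, -0.00024462,
        0.00133085, -0.00094605]), 'joint_torque': array([-1.71100673e-04, -4.75107801e+01,  1.36452701e+00, -2.54220843e+01,
        1.15617292e-02,  9.44803411e-03, -4.07891577e-06]), 'tool_pos': array([0.21152065, 0.61398091, 0.24726033]), 'ee_rot': array([[-9.45490273e-01,  3.25649887e-01, -5.43537456e-04],
       [ 3.25650325e-01,  9.45488397e-01, -1.88588940e-03],
       [-1.00231313e-04, -1.96009323e-03, -9.99998074e-01]]), 'wrist_force': array([ 0.47113505,  1.21695501, -0.73466922]), 'wrist_torque': array([ 0.0589506 ,  0.04665576, -0.00349712]), 'grasp_force': 0.0, 'finger_gap': 0.08524225768677812}
scene 495.27344230599095 [-0.056 -0.817  0.608] [ 0.496  0.759 -0.422]
top 463.89307490785154 [0.352 0.094 1.062] [ 0.189  0.024 -0.982]
```

View pics/scene0.png

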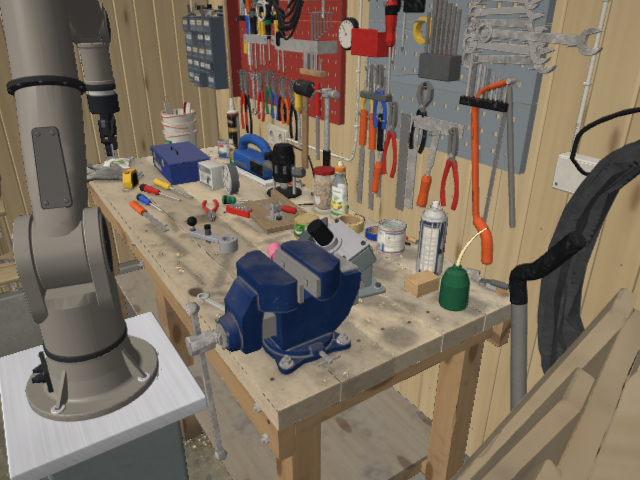

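View pics/top0.png

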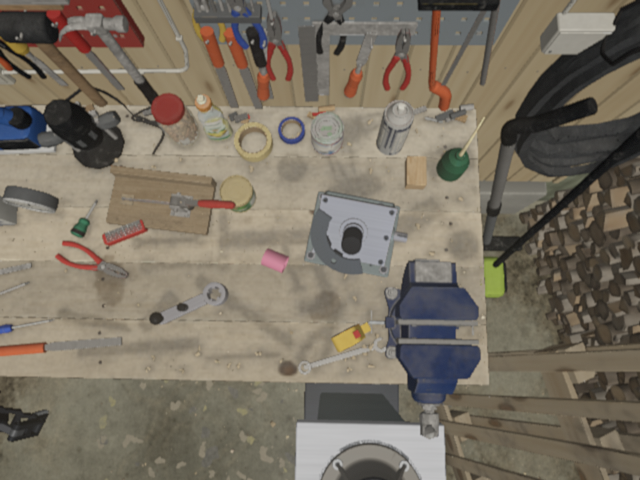

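Top view: the gearbox is at about (352,232) with the black cap on it at (352,240). The pink cap at (274,260) is the same shape, but only the black one fits the description. The steel lever has its hub at (214,294) and its ball at (156,318). The wrench at (340,357) is a look-alike without a hub or ball. Next I'll make an enlarged crop and take measurements.

Run:
```python
from h import *
d=np.load("top0.npz"); im=d["color"]; P=d["P"]
a=cv2.resize(im[180:340,140:420],None,fx=2.8,fy=2.8,interpolation=cv2.INTER_CUBIC); 
save(a,"crop1.png")
hsv=cv2.cvtColor(im,cv2.COLOR_RGB2HSV); dark=(hsv[...,2]<60)
def blob(x0,x1,y0,y1,m,zmin):
    mm=np.zeros_like(m); mm[y0:y1,x0:x1]=m[y0:y1,x0:x1]; mm&=P[...,2]>zmin
    v,u=np.nonzero(mm); q=P[mm]
    print(len(q),"px",u.mean().round(1),v.mean().round(1),"med",np.median(q,0).round(4),"min",q.min(0).round(3),"max",q.max(0).round(3)); return mm,q
print("cap");mm,q=blob(330,375,215,262,dark,.125)
top=q[q[:,2]>q[:,2].max()-.012];print(top.mean(0))
print("ball");blob(145,168,305,330,dark,.02)
print("plk");blob(174,190,298,314,dark,.02)
print("lever all")
mm=(P[...,2]>.012)&(P[...,2]<.1); n,l,s,ce=cv2.connectedComponentsWithStats(mm.astype(np.uint8))
k=l[294,203]; print(k,s[k],ce[k])
hub=(P[...,2]>.026)&(P[...,2]<.042); hub[:,:198]=0; hub[:,232:]=0; hub[:280]=0; hub[312:]=0
v,u=np.nonzero(hub); (cx,cy),rad=cv2.minEnclosingCircle(np.stack([u,v],1).astype(np.float32)); print("hub",cx,cy,rad,P[hub].mean(0))
print("hubx",P[hub].min(0),P[hub].max(0))
# bore
# slope plane of cover
g=P[200:272,310:400].reshape(-1,3); print("gb",g.min(0),g.max(0))
```

```text
cap
362 px 351.5 239.8 med [0.5213 0.0487 0.1567] min [0.352 0.028 0.132] max [0.553 0.094 1.062]
[0.35237121 0.09385368 1.06191797]
ball
92 px 155.9 317.6 med [0.3654 0.4582 0.0681] min [0.353 0.449 0.058] max [0.374 0.471 0.074]
plk
31 px 181.1 306.4 med [0.39   0.4103 0.0573] min [0.383 0.402 0.046] max [0.394 0.417 0.062]
lever all
156 [ 149  282   79   43 1081] [190.10360777 304.15633673]
hub 210.5 295.5 16.324926376342773 [0.41759129 0.35181246 0.03298294]
hubx [0.39163625 0.32077475 0.02625004] [0.44518903 0.38231553 0.03875175]
gb [ 0.35237121 -0.07186449 -0.00676053] [0.64914147 0.13876863 1.06191797]
```

View pics/crop1.png

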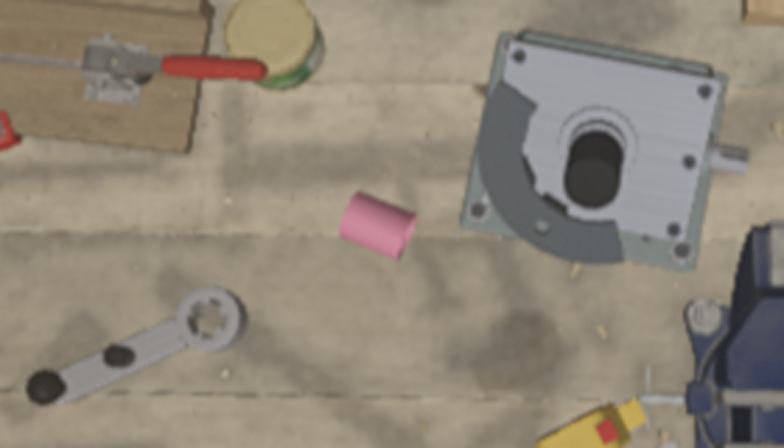

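The crop shows the black cap on the shaft at crop (595,170), the pink one loose on the bench at (378,225), and the lever with hub (209,318), plunger (119,355) and ball (45,387). The sector's hole is visible at (542,226). Next I'll fit the cover plane and the axes.

```bash
cat > m1.py <<'E'
from h import *
d=np.load("top0.npz"); im=d["color"]; P=d["P"];K=d["K"];R=d["R"];t=d["t"]
C=-R.T@t
def ray(u,v): 
    w=R.T@np.array([(u-K[0,2])/K[0,0],(v-K[1,2])/K[1,1],1]); return w/np.linalg.norm(w)
def onz(u,v,z): w=ray(u,v); return C+w*(z-C[2])/w[2]
hsv=cv2.cvtColor(im,cv2.COLOR_RGB2HSV)
q=P[200:268,312:396]; h=hsv[200:268,312:396]
m=(h[...,2]>120)&(h[...,1]<50)&(q[...,2]>.04)&(q[...,2]<.135)&(d["z"][200:268,312:396]>0)
p=q[m]
for _ in range(6):
    c=p.mean(0); n=np.linalg.svd(p-c)[2][2]; n*=np.sign(n[2]); p=p[abs((p-c)@n)<.004]
print("plane",len(p),c,n,"tilt",np.degrees(np.arccos(n[2])),"yaw",np.degrees(np.arctan2(-n[1],-n[0])))
rc=cv2.minAreaRect(p[:,:2].astype(np.float32)); print("cover rect xy",rc)
ball=onz(155.9,317.6,.060); hub=onz(214,294,.034); pk=onz(181.1,306.4,.055)
a=ball-hub; print("ball",ball,"hub",hub,"pk",pk,np.hypot(*a[:2]),np.degrees(np.arctan2(a[1],a[0])))
# hub: gray contour
g=hsv[...,2][278:312,196:234]; b=(P[278:312,196:234,2]>.025); 
mm=(P[...,2]>.02)&(P[...,2]<.05); mm[:, :150]=0;mm[:,240:]=0;mm[:275]=0;mm[:,:][325:]=0
v,u=np.nonzero(mm); L=np.array([onz(x,y,.03) for x,y in zip(u,v)])[:,:2]; cc=L.mean(0); ax=np.linalg.svd(L-cc)[2][0]
print("lever axis",np.degrees(np.arctan2(*ax[::-1])),cc, ((L-cc)@ax).min(),((L-cc)@ax).max())
dk=(hsv[...,2]<60); dk[:215]=0;dk[262:]=0;dk[:,:335]=0;dk[:,372:]=0
z=d["z"]>0; qq=P[dk&z]; print("cap pts",len(qq)); s=(qq-c)@n; print("height over cover",np.percentile(s,[1,10,50,90,99]))
tp=qq[s>.066]; print("cap top",tp.mean(0),len(tp),tp.min(0),tp.max(0))
v,u=np.nonzero(dk); print(u.min(),u.max(),v.min(),v.max())
w=ray(333.6,260.7); cs=c+n*.0245; print("hole",C+w*((cs-C)@n)/(w@n))
E
python3 m1.py
```

```text
plane 2547 [0.55822041 0.0237114  0.10320746] [-0.49011005  0.08343523  0.86765817] tilt 29.81236636137475 yaw -9.66128407003559
cover rect xy ((0.5527692437171936, 0.04130120202898979), (0.159031942486763, 0.1136697381734848), 79.72330474853516)
ball [0.3644805  0.46147582 0.06      ] hub [0.41840838 0.34568554 0.034     ] pk [0.38928954 0.41042239 0.055     ] 0.12773255908394268 114.97316173274851
lever axis 116.55505769206874 [0.40053736 0.38640155] -0.07196382754469192 0.08910990292329996
cap pts 368
height over cover [0.01662043 0.04216151 0.07173585 0.075675   0.0776026 ]
cap top [0.51304915 0.04972768 0.15971859] 240 [0.49651925 0.03168342 0.1467538 ] [0.532138   0.06706998 0.17258046]
335 361 227 254
hole [0.48914022 0.08233171 0.08678637]
```

```bash
cat >> h.py <<'E'
from scipy.linalg import fractional_matrix_power as fmp
from scipy.spatial.transform import Rotation as Ro
def T(p,Rm): M=np.eye(4); M[:3,:3]=Rm; M[:3,3]=p; return M
def cur():
    o=r.get_obs(); return T(o["tool_pos"],o["ee_rot"])
def plan(A,B,N):
    "constant per-row numbers taking pose A to B in N rows"
    D=np.linalg.inv(A)@B; S=np.real(fmp(D,1/N))
    row=np.r_[S[:3,3]/.04, Ro.from_matrix(S[:3,:3]).as_rotvec()/.1]
    print(N,"rows:",row.round(3).tolist())
yaw=np.radians(-9.7); cy,sy=np.cos(yaw),np.sin(yaw)
n=np.array([-.5*cy,-.5*sy,.866]); n/=np.linalg.norm(n)
l=np.array([-sy,cy,0]); u=np.cross(l,n)
seat=np.array([.5386,.0453,.115])
def tool(x,z): x=np.array(x,float); z=np.array(z,float); return np.c_[x,np.cross(z,x),z]
Rcap=tool(-u,-n)
E
python3 - <<'E'
from h import *
d=np.load("top0.npz");P=d["P"]
for a in[(415,172),(453,165),(407,237),(432,265),(455,280),(435,225),(480,230),(395,150),(400,205)]: print(a,P[a[1],a[0]].round(3))
B=T(seat+n*.032,Rcap); A=T(seat+n*.15,Rcap)
c=cur(); print(A[:3,3],B[:3,3]); plan(c,A,12)
b=(P[...,1]<-.05)&(P[...,1]>-.26)&(P[...,0]>.46)&(P[...,0]<.70)&(P[...,2]>.01)
for y in np.arange(-.24,-.04,.02):
    s=b&(abs(P[...,1]-y)<.01); q=P[s]; print(y.round(2), sorted(set((q[:,0]*100).astype(int))))
E
```

```text
(415, 172) [ 0.706 -0.104  0.034]
(453, 165) [ 0.706 -0.178  0.082]
(407, 237) [ 0.559 -0.088  0.002]
(432, 265) [ 0.475 -0.111  0.148]
(455, 280) [ 0.446 -0.156  0.145]
(435, 225) [ 0.589 -0.154 -0.001]
(480, 230) [ 0.578 -0.258 -0.   ]
(395, 150) [ 0.762 -0.06   0.028]
(400, 205) [ 0.635 -0.073  0.001]
[0.46467061 0.05793698 0.24490286] [0.5228284  0.04799589 0.14271261]
12 rows: [-0.792, -0.987, 0.193, -0.037, -0.435, -0.132]
-0.24 []
-0.22 [np.int64(65)]
-0.2 [np.int64(69)]
-0.18 [np.int64(69)]
-0.16 [np.int64(46), np.int64(47), np.int64(48)]
-0.14 [np.int64(46), np.int64(47), np.int64(48), np.int64(49), np.int64(51), np.int64(52), np.int64(59), np.int64(65)]
-0.12 [np.int64(46), np.int64(47), np.int64(48), np.int64(49), np.int64(58), np.int64(59), np.int64(60), np.int64(67), np.int64(68), np.int64(69)]
-0.1 [np.int64(46), np.int64(47), np.int64(48), np.int64(49), np.int64(58), np.int64(59), np.int64(67), np.int64(68), np.int64(69)]
-0.08 [np.int64(46), np.int64(47), np.int64(48), np.int64(49), np.int64(53), np.int64(54), np.int64(55), np.int64(56), np.int64(67), np.int64(68), np.int64(69)]
-0.06 [np.int64(46), np.int64(47), np.int64(48), np.int64(52), np.int64(53), np.int64(54), np.int64(55), np.int64(56), np.int64(57), np.int64(58), np.int64(59), np.int64(60), np.int64(61), np.int64(62), np.int64(63)]
```

```bash
python3 -m jog '[[-0.79,-0.98,0.19,-0.037,-0.435,-0.132,100],[-0.79,-0.98,0.19,-0.037,-0.435,-0.132,100],[-0.79,-0.98,0.19,-0.037,-0.435,-0.132,100],[-0.79,-0.98,0.19,-0.037,-0.435,-0.132,100],[-0.79,-0.98,0.19,-0.037,-0.435,-0.132,100],[-0.79,-0.98,0.19,-0.037,-0.435,-0.132,100],[-0.79,-0.98,0.19,-0.037,-0.435,-0.132,100],[-0.79,-0.98,0.19,-0.037,-0.435,-0.132,100],[-0.79,-0.98,0.19,-0.037,-0.435,-0.132,100],[-0.79,-0.98,0.19,-0.037,-0.435,-0.132,100]]'
python3 -m jog '[[-0.79,-0.98,0.19,-0.037,-0.435,-0.132,100],[-0.79,-0.98,0.19,-0.037,-0.435,-0.132,100],[0,0,0,0,0,0,100]]'
python3 - <<'E'
from h import *
A=T(seat+n*.15,Rcap); plan(cur(),A,1); plan(cur(),T(seat+n*.032,Rcap),4)
E
```

```text
time_s: 1.1
tool_pos: [0.4136, 0.1574, 0.2322]
ee_rot: [[-0.888, 0.194, 0.417], [0.178, 0.981, -0.076], [-0.424, 0.007, -0.906]]
wrist_force: [1.5, 1.1, 0.3]
finger_gap: 0.0854
grasp_force: 0.0
time_s: 1.4
tool_pos: [0.4603, 0.0658, 0.2458]
ee_rot: [[-0.852, 0.179, 0.491], [0.156, 0.984, -0.087], [-0.499, 0.002, -0.867]]
wrist_force: [-0.5, 1.5, 0.5]
finger_gap: 0.0854
grasp_force: 0.0
1 rows: [-0.112, -0.174, 0.09, -0.03, -0.01, -0.1]
4 rows: [-0.028, -0.042, 0.76, -0.008, -0.002, -0.025]
```

```bash
python3 -m jog '[[-0.1,-0.17,0.09,-0.03,-0.01,-0.1,100],[0,0,0.74,0,0,0,100],[0,0,0.74,0,0,0,100],[0,0,0.74,0,0,0,100],[0,0,0.74,0,0,0,100],[0,0,0,0,0,0,100]]'
python3 - <<'E'
from h import *
plan(cur(),T(seat+n*.032,Rcap),1)
E
```

```text
time_s: 2.0
tool_pos: [0.5215, 0.0541, 0.1388]
ee_rot: [[-0.858, 0.159, 0.489], [0.135, 0.987, -0.085], [-0.496, -0.007, -0.868]]
wrist_force: [-0.9, -0.2, -0.5]
finger_gap: 0.0859
grasp_force: 0.0
1 rows: [-0.098, -0.145, -0.054, -0.017, -0.043, 0.116]
```

```bash
python3 -m jog '[[-0.09,-0.14,-0.05,-0.017,-0.043,0.11,100],[0,0,0,0,0,0,100],[0,0,0,0,0,0,100]]'
python3 - <<'E'
from h import *
plan(cur(),T(seat+n*.032,Rcap),1)
E
```

```text
time_s: 2.3
tool_pos: [0.5241, 0.0497, 0.1475]
ee_rot: [[-0.85, 0.167, 0.5], [0.149, 0.986, -0.076], [-0.506, 0.01, -0.863]]
wrist_force: [-0.0, 0.1, 0.4]
finger_gap: 0.0852
grasp_force: 0.0
1 rows: [0.083, -0.048, 0.09, 0.094, 0.068, -0.034]
```

```bash
python3 -m jog '[[0,0,0,0,0,0,40],[0,0,0,0,0,0,40],[0,0,0,0,0,0,40],[0,0,0,0,0,0,30],[0,0,0,0,0,0,30],[0,0,0,0,0,0,30]]'
python3 - <<'E'
from h import *
for i in range(3):
    o=r.get_obs(); print(o["tool_pos"].round(4),o["ee_rot"][:,2].round(3),o["finger_gap"],o["grasp_force"],o["time_s"])
    c,K,R,t=cam("top")
c,K,R,t=cam("scene")
P=pts(c,K,R,t); save(cv2.resize(c["color"][180:330,230:430],None,fx=3,fy=3),"s1.png")
plan(cur(),T(seat+n*.032,Rcap),1)
E
```

```text
time_s: 2.9
tool_pos: [0.5241, 0.0495, 0.1466]
ee_rot: [[-0.85, 0.167, 0.499], [0.148, 0.986, -0.078], [-0.505, 0.007, -0.863]]
wrist_force: [-4.2, 0.6, 7.9]
finger_gap: 0.0399
grasp_force: 59.2
[0.5241 0.0495 0.1466] [ 0.499 -0.078 -0.863] 0.039877677407378596 59.21163585036993 2.9
[0.5241 0.0495 0.1465] [ 0.499 -0.078 -0.863] 0.03994932709578472 59.21054195612669 2.95
[0.5241 0.0495 0.1466] [ 0.499 -0.078 -0.863] 0.039844700952246855 59.211013577878475 3.0
1 rows: [0.07, -0.043, 0.07, 0.073, 0.056, -0.022]
```

View pics/s1.png

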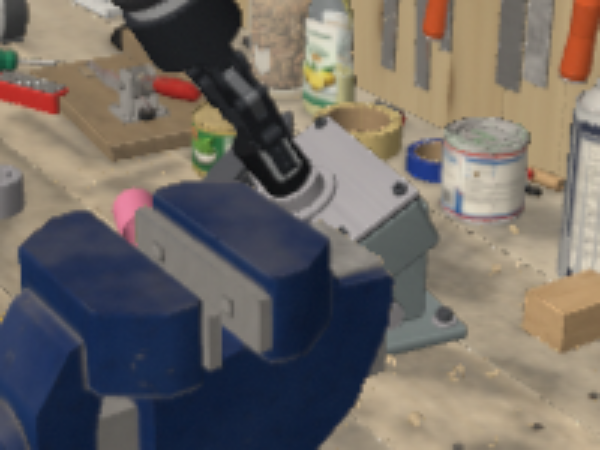

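The picture shows the jaws around the black cap on the shaft, at about crop (280,170). The gap is 40 mm, so it is gripped. Now I'll pull along the axis.

```bash
python3 -m jog '[[0,0,-0.4,0,0,0,30],[0,0,-0.7,0,0,0,30],[0,0,-0.8,0,0,0,30],[0,0,-0.8,0,0,0,30],[0,0,0,0,0,0,30],[0,0,0,0,0,0,30]]'
python3 - <<'E'
from h import *
A=T([.58,-.175,.19],tool([-cy,-sy,0],[0,0,-1])); plan(cur(),A,8)
E
```

```text
time_s: 3.7
tool_pos: [0.47, 0.058, 0.2395]
ee_rot: [[-0.851, 0.166, 0.499], [0.148, 0.986, -0.077], [-0.505, 0.008, -0.863]]
wrist_force: [0.1, 0.1, -1.8]
finger_gap: 0.0397
grasp_force: 60.9
8 rows: [-0.401, -0.661, 0.283, 0.011, 0.661, -0.0]
```

```bash
python3 -m jog '[[-0.4,-0.66,0.28,0.01,0.66,0,30],[-0.4,-0.66,0.28,0.01,0.66,0,30],[-0.4,-0.66,0.28,0.01,0.66,0,30],[-0.4,-0.66,0.28,0.01,0.66,0,30],[-0.4,-0.66,0.28,0.01,0.66,0,30],[-0.4,-0.66,0.28,0.01,0.66,0,30],[-0.4,-0.66,0.28,0.01,0.66,0,30],[-0.4,-0.66,0.28,0.01,0.66,0,30],[0,0,0,0,0,0,30],[0,0,0,0,0,0,30]]'
python3 - <<'E'
from h import *
c,K,R,t=cam("top"); P=pts(c,K,R,t); np.savez("top1.npz",color=c["color"],P=P,z=c["range_z"],K=K,R=R,t=t)
a=cv2.resize(c["color"][205:275,300:400],None,fx=7,fy=7,interpolation=cv2.INTER_CUBIC); save(a,"shaft1.png")
plan(cur(),T([.58,-.175,.060],tool([-cy,-sy,0],[0,0,-1])),5)
E
```

```text
time_s: 4.7
tool_pos: [0.563, -0.1528, 0.1934]
ee_rot: [[-0.983, 0.178, 0.035], [0.178, 0.984, -0.019], [-0.038, -0.012, -0.999]]
wrist_force: [-0.9, 0.1, 0.0]
finger_gap: 0.0404
grasp_force: 60.9
5 rows: [-0.089, -0.1, 0.673, -0.02, 0.078, -0.015]
```

View pics/shaft1.png

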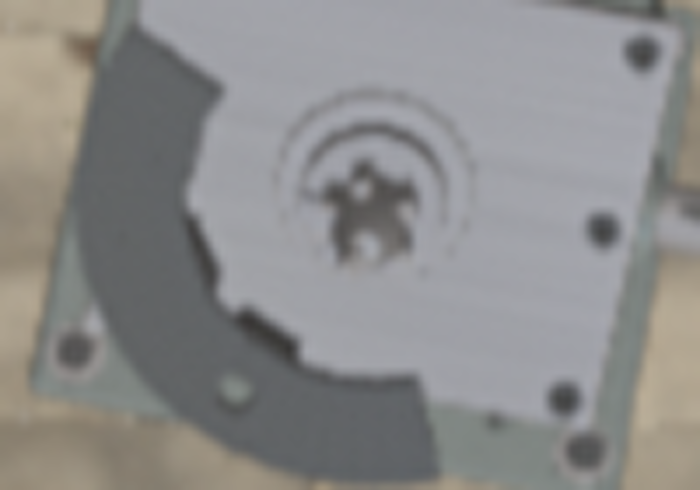

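The cap is off. The shaft is at crop (368,210) with five dark teeth, and the sector hole is at (235,388). Setting the cap down now.

```bash
python3 -m jog '[[-0.15,-0.2,0.2,-0.03,0.13,-0.03,30],[-0.15,-0.2,0.8,-0.03,0.13,-0.03,30],[-0.15,-0.1,0.8,-0.03,0.13,-0.02,30],[0,0,0.8,0,0,0,30],[0,0,0.6,0,0,0,30],[0,0,0,0,0,0,30],[0,0,0,0,0,0,30],[0,0,0,0,0,0,30]]'
python3 - <<'E'
from h import *
plan(cur(),T([.58,-.175,.036],tool([-cy,-sy,0],[0,0,-1])),2)
d=np.load("top1.npz");K,R,t,P=d["K"],d["R"],d["t"],d["P"]
def pr(p): q=R@p+t; return (K@q/q[2])[:2]
print("tip px",pr(seat+.042*n),"seat",pr(seat),"spl top",pr(seat+.024*n))
hs=cv2.cvtColor(d["color"],cv2.COLOR_RGB2HSV)[...,2]
print(hs[222:250,336:368])
E
```

```text
time_s: 5.55
tool_pos: [0.5812, -0.1735, 0.0704]
ee_rot: [[-0.986, 0.165, 0.006], [0.165, 0.986, -0.0], [-0.006, 0.001, -1.0]]
wrist_force: [0.1, 0.1, -0.3]
finger_gap: 0.0401
grasp_force: 60.9
2 rows: [0.014, -0.021, 0.43, 0.003, 0.03, 0.017]
tip px [351.00448356 242.11785567] seat [351.8666551  235.45558138] spl top [351.38285619 239.19404976]
[[163 163 164 164 164 161 151 143 153 165 168 168 167 163 148 139 138 137
  136 142 157 166 169 172 170 163 153 146 150 165 170 170]
 [167 166 165 165 162 148 143 156 167 170 164 149 142 131 113 105 107 106
  103 106 120 131 144 163 170 170 166 154 145 162 170 170]
 [168 168 168 168 160 145 152 167 171 164 143 116 112 115 122 132 140 144
  140 128 109 101 109 135 155 167 169 165 153 154 165 171]
 [167 168 168 167 156 154 165 171 164 144 116 114 136 147 154 160 165 168
  166 157 147 137 119 110 124 153 168 169 162 147 153 168]
 [166 167 167 162 148 162 172 168 144 119 127 147 161 165 165 163 164 167
  169 167 165 163 152 130 107 127 161 169 166 156 153 166]
 [166 166 166 160 149 165 172 162 127 123 152 164 167 166 155 144 141 152
  166 167 167
[... 2272 characters left out ...]
4 159 164 166 166 166 166 166 166]
 [167 167 167 167 167 166 166 166 166 166 166 165 166 165 163 164 165 166
  166 165 166 166 168 167 166 168 167 168 167 167 167 166]
 [167 167 166 166 167 167 167 167 167 167 167 166 166 166 165 165 165 166
  165 165 165 165 166 167 168 168 168 168 169 168 168 169]
 [167 168 167 167 166 167 167 167 167 167 166 166 167 167 166 166 166 166
  166 165 165 165 165 166 166 167 167 168 168 168 168 169]
 [152 164 168 168 167 166 167 167 167 167 167 167 167 166 166 166 166 166
  166 166 166 166 165 165 165 165 165 166 166 167 167 167]
 [116 144 164 168 168 167 167 166 167 166 166 167 166 166 166 166 166 165
  166 166 166 166 166 167 166 166 165 166 165 166 166 166]]
```

```bash
python3 -m jog '[[0,0,0.45,0,0.03,0.02,30],[0,0,0.3,0,0,0,30],[0,0,0.1,0,0,0,30],[0,0,0,0,0,0,30],[0,0,0,0,0,0,30],[0,0,0,0,0,0,30]]'
```

```text
time_s: 6.15
tool_pos: [0.5812, -0.1738, 0.0362]
ee_rot: [[-0.986, 0.168, 0.002], [0.168, 0.986, 0.002], [-0.001, 0.003, -1.0]]
wrist_force: [-1.2, 2.1, 14.8]
finger_gap: 0.04
grasp_force: 62.2
```

```bash
python3 -m jog '[[0,0,0,0,0,0,70],[0,0,0,0,0,0,100],[0,0,0,0,0,0,100],[0,0,-0.3,0,0,0,100],[0,0,-0.9,0,0,0,100],[0,0,-0.9,0,0,0,100],[0,0,-0.9,0,0,0,100],[0,0,-0.9,0,0,0,100],[0,0,0,0,0,0,100]]'
python3 - <<'E'
from h import *
a=np.radians(115); d=np.array([np.cos(a),np.sin(a),0])
hub=np.array([.4184,.3457,0]); g=hub+.039*d+[0,0,.12]; print(g)
plan(cur(),T(g,tool(d,[0,0,-1])),18)
E
```

```text
time_s: 7.05
tool_pos: [0.5829, -0.176, 0.1962]
ee_rot: [[-0.986, 0.169, 0.01], [0.169, 0.986, -0.002], [-0.01, -0.0, -1.0]]
wrist_force: [0.8, -0.9, -0.2]
finger_gap: 0.0856
grasp_force: 0.0
[0.40191789 0.381046   0.12      ]
18 rows: [0.683, 0.499, 0.103, 0.003, 0.005, 0.536]
```

```bash
python3 -m jog '[[0.68,0.5,-0.2,0,0,0.54,100],[0.68,0.5,-0.2,0,0,0.54,100],[0.68,0.5,0,0,0,0.54,100],[0.68,0.5,0,0,0,0.54,100],[0.68,0.5,0,0,0,0.54,100],[0.68,0.5,0,0,0,0.54,100],[0.68,0.5,0,0,0,0.54,100],[0.68,0.5,0,0,0,0.54,100],[0.68,0.5,0,0,0,0.54,100],[0.68,0.5,0,0,0,0.54,100]]'
python3 -m jog '[[0.68,0.5,0,0,0,0.54,100],[0.68,0.5,0,0,0,0.54,100],[0.68,0.5,0,0,0,0.54,100],[0.68,0.5,0.4,0,0,0.54,100],[0.68,0.5,0.5,0,0,0.54,100],[0.68,0.5,0.5,0,0,0.54,100],[0.68,0.5,0.5,0,0,0.54,100],[0.68,0.5,0.4,0,0,0.54,100],[0,0,0,0,0,0,100],[0,0,0,0,0,0,100]]'
python3 - <<'E'
from h import *
a=np.radians(115); d=np.array([np.cos(a),np.sin(a),0])
hub=np.array([.4184,.3457,0]); g=hub+.039*d+[0,0,.12]
plan(cur(),T(g,tool(d,[0,0,-1])),2)
for s in("scene","top"):
    c,K,R,t=cam(s); P=pts(c,K,R,t); np.savez(s+"2.npz",color=c["color"],P=P,z=c["range_z"],K=K,R=R,t=t)
    q=R@(seat+.042*n)+t; x=(K@q/q[2])[:2]; print(s,x)
    if s=="scene":
        x=x.round().astype(int);a=c["color"][x[1]-30:x[1]+30,x[0]-40:x[0]+40]; print("origin",x-[40,30]); save(cv2.resize(a,None,fx=10,fy=10,interpolation=cv2.INTER_CUBIC),"shaft2.png")
E
```

```text
time_s: 8.05
tool_pos: [0.4117, 0.1157, 0.2062]
ee_rot: [[-0.757, 0.653, -0.002], [0.653, 0.757, 0.002], [0.002, 0.0, -1.0]]
wrist_force: [0.5, 0.9, 0.4]
finger_gap: 0.0857
grasp_force: 0.0
time_s: 9.05
tool_pos: [0.4024, 0.3822, 0.1141]
ee_rot: [[-0.418, 0.909, -0.001], [0.909, 0.418, -0.002], [-0.001, -0.001, -1.0]]
wrist_force: [0.4, -0.6, 1.1]
finger_gap: 0.0856
grasp_force: 0.0
2 rows: [-0.011, -0.011, -0.074, -0.006, 0.007, -0.027]
scene [316.48543319 227.37191692]
origin [276 197]
top [351.00448356 242.11785567]
```

View pics/shaft2.png

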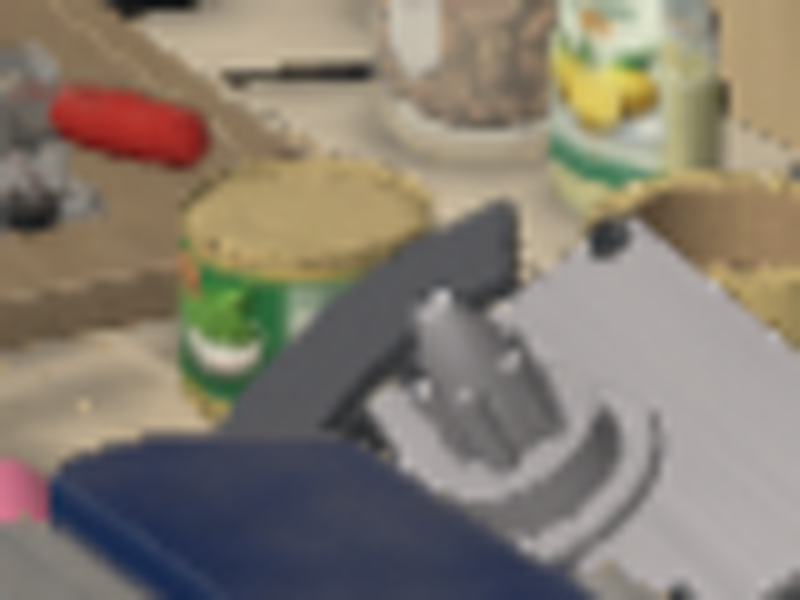

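The shaft in the scene view has its tip at crop (437,300), which is px (319.7,227.0). Three bright tooth ends show at crop (510,355), (465,393) and (425,388). I'll triangulate the tip and read the tooth angles.

```bash
cat > m2.py <<'E'
from h import *
D={s:np.load(s+"2.npz") for s in("scene","top")}
def ray(s,u,v):
    d=D[s];K,R,t=d["K"],d["R"],d["t"]; w=R.T@np.array([(u-K[0,2])/K[0,0],(v-K[1,2])/K[1,1],1]); return -R.T@t,w/np.linalg.norm(w)
def tri(a,b):
    (p,x),(q,y)=ray("scene",*a),ray("top",*b); s=np.linalg.lstsq(np.c_[x,-y],q-p,rcond=None)[0]
    A,B=p+x*s[0],q+y*s[1]; return (A+B)/2,np.linalg.norm(A-B)
tip,e=tri((319.6,227.3),(352.3,239.7)); print("tip",tip,"gap",e,"seat",tip-.042*n)
for sn in (tip-.042*n,):
  for s,px in(("scene",(327,232.5)),("scene",(322.5,236.3)),("scene",(318.5,235.8)),("top",(351,231.7)),("top",(333.6,260.7))):
    h=.0045 if px[1]>255 else .0225
    p,w=ray(s,*px); x=p+w*(((sn+n*h-p)@n)/(w@n))-sn; print(s,px,"ang from uphill",np.degrees(np.arctan2(x@l,x@u)),"r",np.hypot(x@l,x@u))
p=D["top"]["P"];
E
python3 m2.py
```

```text
tip [0.52358419 0.04587867 0.15109184] gap 0.00156410800173579 seat [0.54428442 0.04234032 0.11471904]
scene (327, 232.5) ang from uphill -42.00449467063861 r 0.010409936098195714
scene (322.5, 236.3) ang from uphill -126.18489476590955 r 0.010221537626973351
scene (318.5, 235.8) ang from uphill 163.301310920967 r 0.012118577011010321
top (351, 231.7) ang from uphill 31.440718928501038 r 0.01040912467146793
top (333.6, 260.7) ang from uphill 155.96955949160392 r 0.07404370361707799
```

```bash
python3 -m jog '[[0,0,0.5,0,0,-0.05,100],[0,0,0.8,0,0,0,100],[0,0,0.8,0,0,0,100],[0,0,0,0,0,0,70],[0,0,0,0,0,0,70]]'
python3 - <<'E'
from h import *
a=np.radians(115); d=np.array([np.cos(a),np.sin(a),0])
hub=np.array([.4184,.3457,0]); g=hub+.039*d+[0,0,.023]
plan(cur(),T(g,tool(d,[0,0,-1])),1)
E
```

```text
time_s: 9.65
tool_pos: [0.4032, 0.3818, 0.0319]
ee_rot: [[-0.42, 0.908, 0.0], [0.908, 0.42, 0.001], [0.001, 0.001, -1.0]]
wrist_force: [0.1, -0.1, -0.3]
finger_gap: 0.0605
grasp_force: 0.0
1 rows: [-0.004, -0.036, 0.223, 0.007, -0.008, -0.033]
```

```bash
cat >> m2.py <<'E'
print("fit")
sn=tip-.042*n
def zz(s,px,h=.0225):
    p,w=ray(s,*px); x=p+w*(((sn+n*h-p)@n)/(w@n))-sn; return x@u+1j*(x@l)
pts_=[("scene",(327,232.5),-2),("scene",(322.5,236.3),-3),("scene",(318.5,235.8),1),("top",(351,231.7),-1)]
def fit(L):
    Z=np.array([zz(a,b) for a,b,k in L]); A=np.array([[1,np.exp(1j*np.radians(72*k))] for a,b,k in L])
    s,_,_,_=np.linalg.lstsq(A,Z,rcond=None); print(s[0]*1e3,abs(s[1])*1e3,np.degrees(np.angle(s[1])),"res",abs(A@s-Z)*1e3)
fit(pts_[:3]); fit(pts_)
E
python3 m2.py|sed -n '/fit/,$p'
python3 -m jog '[[0,-0.03,0.21,0,0,-0.03,60],[0,0,0,0,0,0,40],[0,0,0,0,0,0,25],[0,0,0,0,0,0,15],[0,0,0,0,0,0,15],[0,0,0,0,0,0,15]]'
python3 - <<'E'
from h import *
o=r.get_obs();print(o["finger_gap"],o["tool_pos"],np.degrees(np.arctan2(o["ee_rot"][1,0],o["ee_rot"][0,0])))
E
```

```text
fit
(-0.30419797862292125+1.5127865900098174j) 11.490865709450977 97.06961964389765 res [0.210547  0.3406722 0.210547 ]
(-0.5952430748483677+1.1617117129269818j) 11.034848859487768 97.0539782018011 res [0.80005387 0.26384057 0.28708027 0.65953591]
time_s: 10.25
tool_pos: [0.4026, 0.3829, 0.0235]
ee_rot: [[-0.424, 0.906, 0.002], [0.906, 0.424, 0.002], [0.002, 0.002, -1.0]]
wrist_force: [0.5, 0.5, 6.9]
finger_gap: 0.0249
grasp_force: 60.8
0.02485790313009827 [0.4025619  0.38289128 0.0235093 ] 115.07748456462132
```

The fit gives 0.3 mm residuals at 97°, and the lever is gripped. I'll lift it, then check the lever in the jaws.

```bash
python3 -m jog '[[0,0,-0.4,0,0,0,15],[0,0,-0.8,0,0,0,15],[0,0,-0.9,0,0,0,15],[0,0,-0.9,0,0,0,15],[0,0,-0.9,0,0,0,15],[0,0,0,0,0,0,15],[0,0,0,0,0,0,15],[0,0,0,0,0,0,15]]'
python3 - <<'E'
from h import *
A=cur()
for s in("top","scene"):
    c,K,R,t=cam(s); np.savez(s+"3.npz",color=c["color"],P=pts(c,K,R,t),z=c["range_z"],K=K,R=R,t=t,A=A)
    p=A@np.array([-.04,0,-.012,1]); q=R@p[:3]+t; x=(K@q/q[2])[:2].round().astype(int); print(s,x)
    a=c["color"][x[1]-30:x[1]+30,x[0]-30:x[0]+30]; save(cv2.resize(a,(400,400),interpolation=cv2.INTER_CUBIC),s+"3.png")
cv2.imwrite("pics/lev3.png",np.hstack([cv2.imread("pics/top3.png"),cv2.imread("pics/scene3.png")]))
E
```

```text
time_s: 11.05
tool_pos: [0.3998, 0.3812, 0.1766]
ee_rot: [[-0.424, 0.906, -0.004], [0.906, 0.424, -0.002], [-0.0, -0.004, -1.0]]
wrist_force: [0.3, -0.1, -5.0]
finger_gap: 0.0249
grasp_force: 59.9
top [195 289]
scene [222 185]
```

View pics/lev3.png

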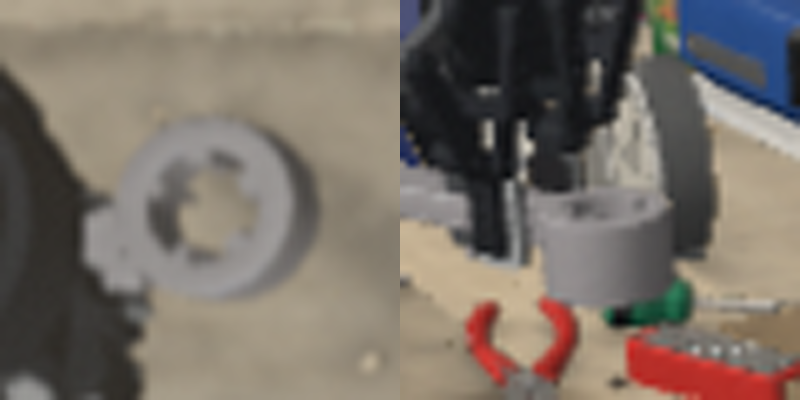

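The lever's hub ring is clear: its top-face centre is at crop (207,206) in the top view and (605,207) in the scene view. I'll triangulate it.

```bash
cat > m3.py <<'E'
from h import *
D={s:np.load(s+"3.npz") for s in("scene","top")}; A=D["top"]["A"]
def ray(s,u,v):
    d=D[s];K,R,t=d["K"],d["R"],d["t"]; w=R.T@np.array([(u-K[0,2])/K[0,0],(v-K[1,2])/K[1,1],1]); return -R.T@t,w/np.linalg.norm(w)
(p,x),(q,y)=ray("scene",222.3,185.6),ray("top",195.6,289.5); s=np.linalg.lstsq(np.c_[x,-y],q-p,rcond=None)[0]
m=(p+x*s[0]+q+y*s[1])/2; print("tri",m,np.linalg.norm(p+x*s[0]-q-y*s[1]),"in tool",np.linalg.inv(A)@np.r_[m,1])
z=A[2,3]+.0105; pt=q+y*(z-q[2])/y[2]; print("top only, tool",np.linalg.inv(A)@np.r_[pt,1])
d=D["top"];im=d["color"];P=d["P"]; b=(P[...,2]>z-.006)&(P[...,2]<z+.006); b[:,:181]=0;b[:,216:]=0;b[:270]=0;b[312:]=0
v,u_=np.nonzero(b); print(u_.min(),u_.max(),v.min(),v.max(),"median z",np.median(P[b][:,2]))
E
python3 m3.py
```

```text
tri [0.41715013 0.34343785 0.18675725] 0.0014101243539881385 in tool [-4.15962985e-02 -3.12293942e-04 -1.01722206e-02  1.00000000e+00]
top only, tool [-4.11380654e-02 -8.38204772e-04 -1.04943848e-02  1.00000000e+00]
181 209 276 309 median z 0.18678411535974035
```

```bash
cat >> h.py <<'E'
seat=np.array([.5440,.0433,.1150])
def mate(h,phi=97.,ds=0.,Lx=-.0410):
    a=np.radians(phi); e=np.cos(a)*u+np.sin(a)*l; Rm=tool(e,-n)
    return T(seat+h*n-Lx*e+.0003*Rm[:,1]+.0237*n,Rm)
E
python3 - <<'E'
from h import *
B=mate(.09); print(B); plan(cur(),B,16)
E
```

```text
[[ 0.06320118  0.86780879  0.49286258  0.49081312]
 [ 0.99613875 -0.02470035 -0.08424654  0.09371311]
 [-0.06093601  0.49628399 -0.86601905  0.21111687]
 [ 0.          0.          0.          1.        ]]
16 rows: [-0.477, 0.054, -0.018, -0.311, -0.117, 0.296]
```

```bash
python3 -m jog '[[-0.477,0.054,-0.02,-0.311,-0.117,0.296,15],[-0.477,0.054,-0.02,-0.311,-0.117,0.296,15],[-0.477,0.054,-0.02,-0.311,-0.117,0.296,15],[-0.477,0.054,-0.02,-0.311,-0.117,0.296,15],[-0.477,0.054,-0.02,-0.311,-0.117,0.296,15],[-0.477,0.054,-0.02,-0.311,-0.117,0.296,15],[-0.477,0.054,-0.02,-0.311,-0.117,0.296,15],[-0.477,0.054,-0.02,-0.311,-0.117,0.296,15],[-0.477,0.054,-0.02,-0.311,-0.117,0.296,15],[-0.477,0.054,-0.02,-0.311,-0.117,0.296,15]]'
python3 -m jog '[[-0.477,0.054,-0.02,-0.311,-0.117,0.296,15],[-0.477,0.054,-0.02,-0.311,-0.117,0.296,15],[-0.477,0.054,-0.02,-0.311,-0.117,0.296,15],[-0.477,0.054,-0.02,-0.311,-0.117,0.296,15],[-0.477,0.054,-0.02,-0.311,-0.117,0.296,15],[-0.477,0.054,-0.02,-0.311,-0.117,0.296,15],[0,0,0,0,0,0,15],[0,0,0,0,0,0,15],[0,0,0,0,0,0,15]]'
python3 - <<'E'
from h import *
plan(cur(),mate(.055),2)
E
```

```text
time_s: 12.15
tool_pos: [0.4758, 0.2054, 0.1955]
ee_rot: [[-0.125, 0.938, 0.323], [0.99, 0.141, -0.026], [-0.07, 0.316, -0.946]]
wrist_force: [-0.9, -0.9, -3.4]
finger_gap: 0.0252
grasp_force: 59.9
time_s: 13.05
tool_pos: [0.4865, 0.1066, 0.2081]
ee_rot: [[0.04, 0.888, 0.458], [0.997, -0.003, -0.081], [-0.071, 0.459, -0.885]]
wrist_force: [0.5, 0.4, -5.2]
finger_gap: 0.0248
grasp_force: 59.9
2 rows: [-0.161, 0.08, 0.443, -0.201, -0.013, 0.128]
```

```bash
python3 -m jog '[[-0.1,0.05,0.2,-0.13,-0.01,0.085,15],[-0.1,0.05,0.3,-0.13,-0.01,0.085,15],[-0.1,0.05,0.3,-0.13,-0.01,0.085,15],[0,0,0,0,0,0,15],[0,0,0,0,0,0,15],[0,0,0,0,0,0,15],[0,0,0,0,0,0,15]]'
python3 - <<'E'
from h import *
plan(cur(),mate(.055),1);plan(cur(),mate(.044),1)
E
```

```text
time_s: 13.75
tool_pos: [0.5064, 0.0925, 0.1842]
ee_rot: [[0.062, 0.868, 0.492], [0.996, -0.025, -0.082], [-0.059, 0.496, -0.866]]
wrist_force: [-0.2, -0.0, -4.5]
finger_gap: 0.0251
grasp_force: 60.0
1 rows: [-0.035, -0.006, 0.097, -0.007, -0.018, 0.002]
1 rows: [-0.036, -0.006, 0.372, -0.007, -0.018, 0.002]
```

```bash
python3 -m jog '[[-0.035,-0.006,0.2,-0.007,-0.018,0,15],[0,0,0.3,0,0,0,15],[0,0,0.3,0,0,0,15],[0,0,0,0,0,0,15],[0,0,0,0,0,0,15],[0,0,0,0,0,0,15],[0,0,0,0,0,0,15]]'
python3 - <<'E'
from h import *
o=r.get_obs();Rm=o["ee_rot"];print("tool F",Rm.T@o["wrist_force"],"M",Rm.T@o["wrist_torque"])
for h in(.027,.02,0):plan(cur(),mate(h),1)
c,K,R,t=cam("top"); A=cur()
p=A@np.array([-.041,0,-.0103,1]); q=R@p[:3]+t; x=(K@q/q[2])[:2]; print(x); x=x.astype(int)
save(cv2.resize(c["color"][x[1]-30:x[1]+30,x[0]-40:x[0]+40],None,fx=10,fy=10,interpolation=cv2.INTER_CUBIC),"fit1.png")
E
```

```text
time_s: 14.45
tool_pos: [0.5216, 0.0879, 0.1566]
ee_rot: [[0.064, 0.868, 0.493], [0.996, -0.025, -0.085], [-0.061, 0.496, -0.866]]
wrist_force: [-1.1, 0.1, -5.3]
finger_gap: 0.0247
grasp_force: 60.1
tool F [ 0.32742266 -3.60318794  4.05428127] M [1.26341494 0.15764664 0.07323982]
1 rows: [0.012, 0.005, 0.002, -0.001, 0.005, -0.0]
1 rows: [0.012, 0.005, 0.177, -0.001, 0.005, -0.0]
1 rows: [0.012, 0.005, 0.677, -0.001, 0.005, -0.0]
[351.87964353 242.603526  ]
```

View pics/fit1.png

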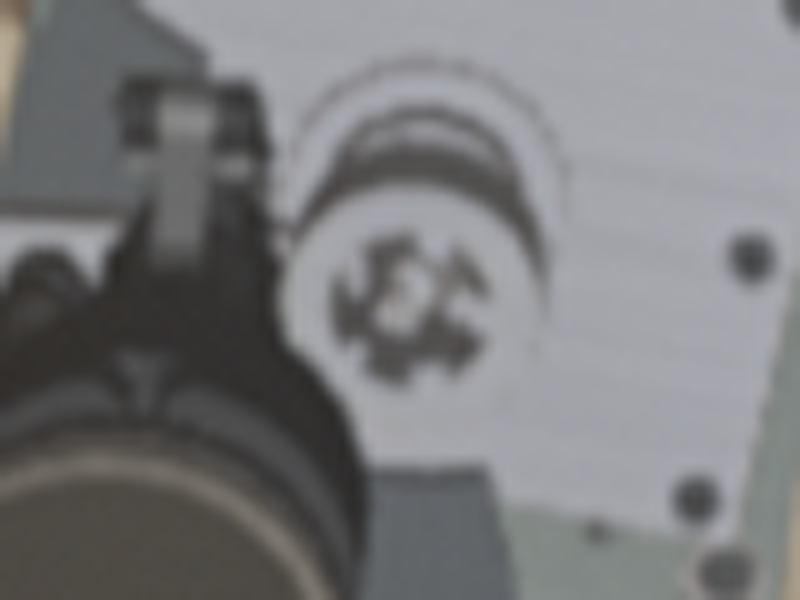

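The nose tip shows inside the bore at about crop (418,282). With the bore centre at (411,308) plus parallax I expected (415,278), so it is centred. Lowering onto the splines.

```bash
python3 -m jog '[[0.012,0.005,0.15,0,0.005,0,15],[0,0,0.1,0,0,0,15],[0,0,0,0,0,0,15],[0,0,0,0,0,0,15],[0,0,0,0,0,0,15]]'
cat > st.py <<'E'
from h import *
o=r.get_obs();Rm=o["ee_rot"];print("tool F",(Rm.T@o["wrist_force"]).round(1),"M",(Rm.T@o["wrist_torque"]).round(2),"t",o["time_s"])
L=cur()@np.array([-.041,-.0003,.0237,1]); x=L[:3]-seat; print("hub u,l,h mm",(1e3*np.array([x@u,x@l,x@n])).round(1),"phi",np.degrees(np.arctan2(Rm[:,0]@l,Rm[:,0]@u)).round(2),"tilt err",np.degrees(np.arccos(-Rm[:,2]@n)).round(2))
E
python3 st.py
```

```text
time_s: 15.0
tool_pos: [0.5261, 0.0873, 0.1472]
ee_rot: [[0.064, 0.868, 0.492], [0.996, -0.025, -0.085], [-0.062, 0.495, -0.867]]
wrist_force: [-2.8, 1.1, -9.1]
finger_gap: 0.0247
grasp_force: 59.7
tool F [ 1.5 -7.   6.4] M [1.88 0.74 0.27] t 15.0
hub u,l,h mm [-0.9 -0.4 16.7] phi 96.99 tilt err 0.1
```

```bash
python3 -m jog '[[0,-0.015,0.15,0,0,0,15],[0,0,0.15,0,0,0,15],[0,0,0,0,0,0,15],[0,0,0,0,0,0,15],[0,0,0,0,0,0,15]]'; python3 st.py
```

```text
time_s: 15.5
tool_pos: [0.5318, 0.0862, 0.1367]
ee_rot: [[0.064, 0.868, 0.492], [0.996, -0.025, -0.086], [-0.062, 0.496, -0.866]]
wrist_force: [-2.0, 1.2, -8.7]
finger_gap: 0.025
grasp_force: 59.7
tool F [ 1.7 -6.1  6.5] M [1.99 0.81 0.25] t 15.5
hub u,l,h mm [-1.1 -0.5  4.7] phi 97.0 tilt err 0.09
```

```bash
python3 -m jog '[[0,-0.01,0.08,0,0,0,15],[0,0,0.06,0,0,0,15],[0,0,0,0,0,0,15],[0,0,0,0,0,0,15],[0,0,0,0,0,0,15]]'; python3 st.py
```

```text
time_s: 16.0
tool_pos: [0.5347, 0.0866, 0.1325]
ee_rot: [[0.062, 0.868, 0.492], [0.996, -0.024, -0.084], [-0.061, 0.496, -0.866]]
wrist_force: [-16.9, 5.3, 12.6]
finger_gap: 0.0246
grasp_force: 63.5
tool F [  3.4  -8.6 -19.7] M [2.42 0.28 0.08] t 16.0
hub u,l,h mm [-0.8  0.4 -0.3] phi 97.05 tilt err 0.03
```

Fully home: h is about 0 with about 26 N axial contact. Now the swing, first to about 148°.

```bash
python3 -m jog '[[0,0,-0.02,0,0,0,15],[-0.001,-0.051,0,0,0,-0.5,15],[-0.005,-0.102,0,0,0,-1,15],[-0.005,-0.102,0,0,0,-1,15],[-0.005,-0.102,0,0,0,-1,15],[-0.005,-0.102,0,0,0,-1,15],[0,0,0,0,0,0,15],[0,0,0,0,0,0,15]]'; python3 st.py
```

```text
time_s: 16.8
tool_pos: [0.5188, 0.0829, 0.1243]
ee_rot: [[-0.321, 0.808, 0.493], [0.908, 0.411, -0.084], [-0.271, 0.421, -0.866]]
wrist_force: [-9.1, 3.1, 2.1]
finger_gap: 0.0247
grasp_force: 61.7
tool F [ 5.1 -5.2 -6.5] M [1.75 1.52 0.12] t 16.8
hub u,l,h mm [-0.7  0.1  0.1] phi 122.8 tilt err 0.04
```

```bash
python3 -m jog '[[-0.005,-0.102,0,0,0,-1,15],[-0.005,-0.102,0,0,0,-1,15],[-0.005,-0.102,0,0,0,-1,15],[-0.005,-0.102,0,0,0,-1,15],[-0.003,-0.06,0,0,0,-0.6,15],[0,0,0,0,0,0,15],[0,0,0,0,0,0,15]]'; python3 st.py
```

```text
time_s: 17.5
tool_pos: [0.5056, 0.0718, 0.1179]
ee_rot: [[-0.646, 0.582, 0.494], [0.631, 0.772, -0.083], [-0.429, 0.258, -0.866]]
wrist_force: [-10.7, 3.9, 1.8]
finger_gap: 0.0248
grasp_force: 61.9
tool F [ 8.6 -2.7 -7.1] M [0.95 2.12 0.14] t 17.5
hub u,l,h mm [-0.4  0.3  0.2] phi 149.15 tilt err 0.1
```

Now small steps (about 1.7° per row, slow) while watching the torque.

```bash
for i in 1 2; do :; done
python3 -m jog '[[0,-0.031,0,0,0,-0.3,15],[0,-0.02,0,0,0,-0.2,15],[0,0,0,0,0,0,15],[0,0,0,0,0,0,15]]'; python3 st.py
python3 -m jog '[[0,-0.02,0,0,0,-0.2,15],[0,-0.02,0,0,0,-0.2,15],[0,0,0,0,0,0,15],[0,0,0,0,0,0,15]]'; python3 st.py
python3 -m jog '[[0,-0.02,0,0,0,-0.2,15],[0,-0.02,0,0,0,-0.2,15],[0,0,0,0,0,0,15],[0,0,0,0,0,0,15]]'; python3 st.py
```

```text
time_s: 17.9
tool_pos: [0.5045, 0.0703, 0.1175]
ee_rot: [[-0.674, 0.549, 0.494], [0.592, 0.802, -0.083], [-0.442, 0.237, -0.865]]
wrist_force: [-10.1, 4.7, 3.3]
finger_gap: 0.025
grasp_force: 62.0
tool F [ 8.1 -1.  -8.2] M [0.79 2.21 0.21] t 17.9
hub u,l,h mm [-0.4  0.5  0.2] phi 151.98 tilt err 0.11
time_s: 18.3
tool_pos: [0.5036, 0.069, 0.117]
ee_rot: [[-0.696, 0.521, 0.494], [0.559, 0.825, -0.083], [-0.451, 0.219, -0.865]]
wrist_force: [-10.1, 3.3, 2.4]
finger_gap: 0.0247
grasp_force: 61.9
tool F [ 7.8 -2.  -7.3] M [0.66 2.24 0.2 ] t 18.3
hub u,l,h mm [-0.4  0.5  0.2] phi 154.29 tilt err 0.11
time_s: 18.7
tool_pos: [0.5027, 0.0677, 0.1167]
ee_rot: [[-0.716, 0.493, 0.494], [0.526, 0.847, -0.083], [-0.459, 0.2, -0.866]]
wrist_force: [-10.4, 3.4, 2.1]
finger_gap: 0.0246
grasp_force: 61.9
tool F [ 8.3 -1.9 -7.2] M [0.62 2.19 0.23] t 18.7
hub u,l,h mm [-0.4  0.5  0.2] phi 156.57 tilt err 0.11
```

```bash
python3 -m jog '[[0,-0.01,0,0,0,-0.1,15],[0,-0.01,0,0,0,-0.1,15],[0,-0.01,0,0,0,-0.1,15],[0,0,0,0,0,0,15],[0,0,0,0,0,0,15]]'; python3 st.py
python3 -m jog '[[0,-0.01,0,0,0,-0.1,15],[0,-0.01,0,0,0,-0.1,15],[0,-0.01,0,0,0,-0.1,15],[0,0,0,0,0,0,15],[0,0,0,0,0,0,15]]'; python3 st.py
python3 - <<'E'
from h import *
c,K,R,t=cam("scene"); A=cur()
p=A@np.array([.031,0,-.02,1]); q=R@p[:3]+t; x=(K@q/q[2])[:2].astype(int); print(x)
save(cv2.resize(c["color"][x[1]-30:x[1]+30,x[0]-40:x[0]+40],None,fx=10,fy=10,interpolation=cv2.INTER_CUBIC),"pl1.png")
E
```

```text
time_s: 19.2
tool_pos: [0.5024, 0.0671, 0.1166]
ee_rot: [[-0.729, 0.473, 0.494], [0.503, 0.86, -0.082], [-0.464, 0.189, -0.865]]
wrist_force: [-9.8, 4.9, 1.3]
finger_gap: 0.0248
grasp_force: 61.9
tool F [ 9.  -0.2 -6.4] M [0.32 2.38 0.8 ] t 19.2
hub u,l,h mm [-0.2  0.9  0.2] phi 158.1 tilt err 0.18
time_s: 19.7
tool_pos: [0.5022, 0.0669, 0.1166]
ee_rot: [[-0.741, 0.454, 0.495], [0.482, 0.873, -0.079], [-0.468, 0.18, -0.865]]
wrist_force: [-8.5, 6.7, -0.2]
finger_gap: 0.0248
grasp_force: 63.5
tool F [ 9.6  1.9 -4.6] M [-0.22  2.62  1.94] t 19.7
hub u,l,h mm [0.1 1.7 0.3] phi 159.5 tilt err 0.31
[290 239]
```

View pics/pl1.png

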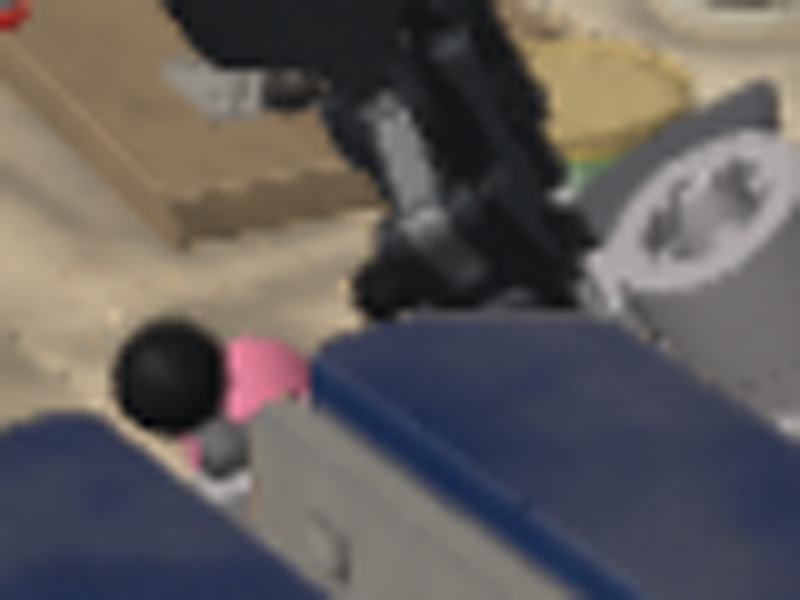

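The picture shows the hub seated on the shaft at right (730,215), the ball at (170,375), and the plunger hidden by the gripper. The torque has risen from 0.2 to 1.9 N m, so the pin has dropped near 157°. I'll check that it holds the other way too.

```bash
python3 -m jog '[[0,0.03,0,0,0,0.3,15],[0,0.015,0,0,0,0.15,15],[0,0,0,0,0,0,15],[0,0,0,0,0,0,15]]'; python3 st.py
python3 -m jog '[[0,0.025,0,0,0,0.25,15],[0,0.025,0,0,0,0.25,15],[0,0,0,0,0,0,15],[0,0,0,0,0,0,15]]'; python3 st.py
```

```text
time_s: 20.15
tool_pos: [0.5025, 0.0672, 0.1166]
ee_rot: [[-0.723, 0.482, 0.494], [0.513, 0.854, -0.083], [-0.462, 0.194, -0.865]]
wrist_force: [-9.7, 4.1, 3.1]
finger_gap: 0.0251
grasp_force: 61.9
tool F [ 7.7 -0.6 -7.8] M [0.55 2.16 0.18] t 20.15
hub u,l,h mm [-0.3  0.5  0.2] phi 157.42 tilt err 0.11
time_s: 20.55
tool_pos: [0.5035, 0.0682, 0.1171]
ee_rot: [[-0.698, 0.518, 0.494], [0.555, 0.828, -0.084], [-0.452, 0.215, -0.865]]
wrist_force: [-9.3, 2.6, 3.7]
finger_gap: 0.0251
grasp_force: 61.9
tool F [ 6.3 -1.8 -8. ] M [0.89 1.85 0.04] t 20.55
hub u,l,h mm [-0.2 -0.2  0.2] phi 154.59 tilt err 0.07
```

```bash
python3 -m jog '[[0,0.02,0,0,0,0.2,15],[0,0.02,0,0,0,0.2,15],[0,0,0,0,0,0,15],[0,0,0,0,0,0,15]]'; python3 st.py
```

```text
time_s: 20.95
tool_pos: [0.5039, 0.0686, 0.1171]
ee_rot: [[-0.679, 0.544, 0.493], [0.584, 0.807, -0.086], [-0.445, 0.229, -0.866]]
wrist_force: [-11.3, 0.4, 4.9]
finger_gap: 0.0252
grasp_force: 62.4
tool F [ 5.7 -4.7 -9.8] M [ 1.37  1.53 -0.8 ] t 20.95
hub u,l,h mm [-0.6 -1.1  0.1] phi 152.54 tilt err 0.12
```

```bash
python3 -m jog '[[0,-0.03,0,0,0,-0.33,15],[0,-0.03,0,0,0,-0.3,15],[0,0,0,0,0,0,15],[0,0,0,0,0,0,15]]'; python3 st.py
python3 -m jog '[[0,0,0,0,0,0,40],[0,0,0,0,0,0,60],[0,0,0,0,0,0,60],[0,0,-0.3,0,0,0,60],[0,0,-0.6,0,0,0,60],[0,0,-0.8,0,0,0,60],[0,0,-0.8,0,0,0,60],[0,0,-0.8,0,0,0,60],[0,0,-0.8,0,0,0,60]]'
python3 -m jog '[[-0.3,0.5,-0.8,0,0,0,60],[-0.3,0.8,-0.8,0,0,0,60],[-0.3,0.8,-0.5,0,0,0,60],[0,0.8,0,0,0,0,60],[0,0.8,0,0,0,0,60],[0,0.8,0,0,0,0,60],[0,0,0,0,0,0,60],[0,0,0,0,0,0,60]]'
python3 - <<'E'
from h import *
I=[]
for s,b in(("top",(300,200,400,300)),("scene",(255,190,355,290))):
    c,K,R,t=cam(s); P=pts(c,K,R,t); np.savez(s+"5.npz",color=c["color"],P=P,K=K,R=R,t=t)
    I.append(cv2.resize(c["color"][b[1]:b[3],b[0]:b[2]],(400,400),interpolation=cv2.INTER_CUBIC))
    if s=="top":
        m=(P[...,1]<-.1)&(P[...,1]>-.25)&(P[...,0]>.53)&(P[...,0]<.64)&(P[...,2]>.04); print("cap",P[m].mean(0),P[m][:,2].max())
save(np.hstack(I),"end.png")
E
```

```text
time_s: 21.35
tool_pos: [0.5033, 0.0677, 0.117]
ee_rot: [[-0.71, 0.502, 0.494], [0.536, 0.84, -0.084], [-0.457, 0.206, -0.865]]
wrist_force: [-9.5, 2.1, 2.3]
finger_gap: 0.0249
grasp_force: 61.8
tool F [ 6.8 -2.6 -6.8] M [0.74 1.86 0.12] t 21.35
hub u,l,h mm [-0.   0.2  0.2] phi 155.87 tilt err 0.1
time_s: 22.25
tool_pos: [0.4219, 0.0812, 0.2603]
ee_rot: [[-0.709, 0.503, 0.494], [0.537, 0.839, -0.084], [-0.457, 0.206, -0.865]]
wrist_force: [1.2, 1.0, -0.3]
finger_gap: 0.0513
grasp_force: 0.0
time_s: 23.05
tool_pos: [0.4972, 0.2202, 0.3843]
ee_rot: [[-0.709, 0.504, 0.493], [0.536, 0.84, -0.087], [-0.458, 0.203, -0.866]]
wrist_force: [-0.5, -0.9, 0.5]
finger_gap: 0.0512
grasp_force: 0.0
cap [ 0.58105015 -0.17324596  0.05145218] 0.05734905256338097
```

View pics/end.png

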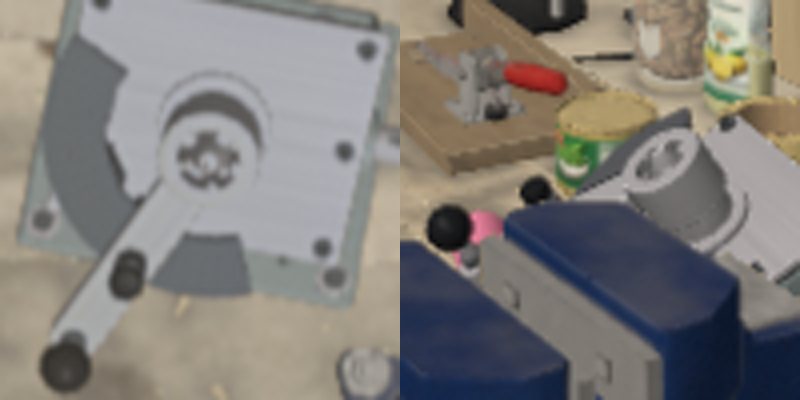

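The lever sits on the shaft and points over the hole, with the plunger knob at (127,268) on the left. The cap stands at (0.581,-0.173) with its top at 52 mm. One last height check on hub and knob.

Run:
```python
from h import *
P=np.load("top5.npz")["P"]; H=(P-seat)@n*1e3
print("hub top",np.median(H[229:232,351:356]),H[243:247,350:355].round(0).tolist()); print(H[262:274,327:337].round(0))
```

```text
hub top 37.86214392347419 [[25.0, 14.0, 24.0, 21.0, 18.0], [22.0, 19.0, 28.0, 30.0, 19.0], [29.0, 27.0, 34.0, 33.0, 27.0], [31.0, 32.0, 34.0, 37.0, 33.0]]
[[ 28.  27.  29.  30.  30.  34.  31.  30.  29.  27.]
 [ 24.  27.  32.  37.  40.  39.  38.  38.  31.  27.]
 [ 28.  25.  39.  41.  45.  43.  42.  40.  33.  30.]
 [ 30.  40.  43.  45.  44.  43.  45.  43.  39.  33.]
 [ 29.  45.  50.  52.  54.  53.  50.  42.  43.  34.]
 [ 26.  53.  57.  56.  57.  55.  55.  51.  45.  37.]
 [ 54.  56.  57.  56.  58.  54.  57.  54.  49.  27.]
 [ 53.  58.  55.  56.  57.  56.  54.  58.  54.  29.]
 [ 56.  56.  54.  58.  59.  58.  55.  56.  54.   7.]
 [ 52.  59.  55.  56.  60.  57.  58.  55.  57. -64.]
 [ 59.  57.  55.  56.  55.  58.  55.  55.  56. -64.]
 [ 26.  56.  57.  56.  57.  56.  56.  55. -61. -64.]]
```

The knob top is at 57 mm: about 59 means the plunger is out, about 63 means it is riding. So the pin is in the hole and the hub is home. Handing in.

```bash
python3 -c "
from plant import r; print(r.finish_job())"
```

```text
the job is handed in; nothing more can be done
None
```

The job is handed in at about 23 s: the black cap stands mouth down on the bench to the right of the gearbox, and the lever is fully home on the splines. Its plunger is locked in the sector's hole, which I confirmed by torque resistance in both directions and by the knob's height; the hand-in gave no verdict.

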